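# Stopper the leaning vacuum flask

## Robot

A 7-joint arm with a two-finger parallel gripper is mounted at the origin on a cart in front of the work surface, level with it; the furniture and walls round the work are solid. World frame = base frame: x ahead of the robot, y to its left, z up, the work surface at z = 0. Lengths are in m, angles in rad, forces in N, time in s.
With the tool pointing down it reaches from about 0.425 to 0.875 m from the base axis. Payload 8.4 kg.
Tool frame: the origin (TCP) lies midway between the tips of the shut fingers; the grasp point (between the pads) lies 19 mm behind it (manip.tcp_to_grasp is the distance from the TCP to the grasp point, in m); z points along the fingers, y is the line along which they close (so a half turn about z gives the same grasp; the last joint's range is limited). The gripper opens to 85 mm and grips with 20 to 120 N. Pads are 22 mm wide; open, the fingers measure 114 mm over their backs; the gripper's body (76 mm by 85 mm) begins 54 mm behind the grasp point. The pads swing forward as they close: fully open they stand 13 mm farther back than shut.
Start: joints at [1.196, 0.333, 0.04, 1.465, -0.013, 1.343, -0.059], TCP at [0.177, -0.625, 0.201] pointing down, gripper open.
Joint ranges: [-2.58, 2.58], [-0.38, 2.09], [-1.3, 1.39], [0.25, 2.4], [-1.5, 4.64], [0.08, 2.09], [-2.65, 2.65]. Speed limits (rad/s): [2.22, 2.22, 2.79, 2.79, 3.14, 3.14, 3.14].

## Interface

Orientations are given as a unit quaternion [x, y, z, w].
In Python, from station import manip, grip, ik, optics, job_done, models, readout gives the robot as it stands. Calls block until the motion is done:
- manip.reach(position, orientation): joint-space move of the TCP to a pose.
- manip.servo_line(position, v=0.15, rotation=None, until_force=None): straight line of the TCP; rotation=None keeps the orientation; v is the mean speed in m/s. With until_force (N) it stops when the force on the tool has changed by that much, and returns True; else False.
- manip.set_joints(angles): joint-space move.
- grip(opening, f_grip=None): opening from 0.0 (shut) to 1.0 (fully open); f_grip is the grip in N (None keeps the last); returns when the fingers have stopped.
- manip.pause(seconds).
- ik(position, orientation): joint angles nearest the present ones, or None.
- optics.snapshot(name): name is "scene" or "top"; returns the picture (420x560x3 uint8, red, green, blue); there is no depth.
- optics.get_calibration(name): a dict with "camera_matrix" (3x3 intrinsics, pixels), "world_from_camera" (4x4, takes a point from camera to world coordinates). Camera axes: x right, y up, looking along -z (the intrinsics and any distortion apply to the point x, -y, -z); pixel columns grow to the right and rows downward; lengths in m; the calibration is good to about 2 mm. A picture is of the moment at which its call begins. get_calibration takes no time and is no camera call.
A pose or a line that the arm cannot do raises manip.PlanningError and nothing moves.
- job_done(): hands the job in; it is judged then, once.
Trained networks look in the newest picture that a camera, given by its name, has taken for a name from the list of things; names that differ only in an ending like _2 or _b are one class to them, and where a whole thing is asked for, a point or a joint stands for the part that bears it (a point fixed in the world has none). Each returns a list of dicts, best first, with "conf" (0 to 1); they miss things now and then, are a little off and sometimes report something else, mostly with a low value. They report only what shows in the picture. A call takes as long as a camera call. They do not tell look-alikes from the thing itself.
- models.regions_of(label, camera): "mask" (420x560 bool, what is visible of it) and "rect" ([left, top, right, bottom] in pixels, round what is visible of it).
- models.pinpoint(label, camera): "centre" ([column, row] in pixels: a listed point, or the origin of a listed thing).
Readings, each from a call of its own:
- readout.get_time(): time.
- readout.get_joint_pos(): joint angles.
- readout.get_qd(): joint speeds.
- readout.get_joint_torque(): joint torques, N m.
- readout.get_ee_pos(): TCP position.
- readout.get_ee_rot(): TCP orientation.
- readout.get_force(): force on the tool from outside, world axes, zero at the start.
- readout.get_wrist_torque(): the same for the moment, N m.
- readout.get_opening(): opening from 0.0 (shut) to 1.0 (fully open).
- readout.get_gripper_force(): force on a finger pad.
Only numpy, scipy, OpenCV 4.12 (cv2) and the standard library are available. Lean on these libraries where they do the work, as an engineer would, in place of code of your own. Each camera call takes 0.05 s, during which the arm holds its last target. There are 200 camera calls.

## Task

Close the steel vacuum flask that leans in its tilting stand: take the slimmer of the two tapered stoppers from the grey rack, set it small end first down the leaning neck, in line with it, and press it in with a firm push of about 12 N (at least 8 N, never more than 25 N) so that it seats in the soft lining. Then let go and leave it in the neck; leave the thick stopper in the rack and the other things standing where they are.

Things in the scene. Friction and masses are not known exactly. Their poses are not given: they have to be found in the camera images.
- stopper: The stopper to use (the slimmer): a white tapered plug 65 mm long, radius 13 mm at the small end growing evenly to 19.5 mm, topped by an aluminium cylinder as grip, 32 mm in diameter, from 77 to 115 mm, on a thin stem. 0.08 to 0.17 kg. Origin: centre of the small end; z along its axis to the grip. It stands upright, small end down, in either of the rack's two holes.
- stopper_grip (a point): Middle of the stopper's aluminium grip, on the axis, 96 mm from the small end.
- wide_stopper: The other, thick stopper, left in the rack: the same 115 mm length and the same 32 mm grip, but its plug has radius 19.5 mm at the small end and 26 mm at the large end, too thick for the lining. Same origin and axes.
- rack: Fixed grey block 70 x 170 x 32 mm with two blind holes 48 mm wide and 26 mm deep, 90 mm apart along its y axis. The hole floors are 6 mm above the worktop. Origin: centre of its underside.
- stand: Fixed grey stand: base plate 150 x 130 x 12 mm, two upright cheeks 135 mm high 52 mm either side of the middle, between which the flask is held by pins 110 mm above the worktop. Origin: centre of its underside. The flask leans toward the stand's -x side, roughly toward the robot.
- flask: Steel vacuum flask, 170 mm long and 80 mm in diameter, with a neck 54 mm in diameter (60 mm at the lip). It leans 23 to 37 degrees from vertical and is held stiffly at that lean. Origin: on its axis at the pins, 100 mm from the mouth; z runs along the axis out of the mouth.
- flask_mouth (a point): Centre of the flask's mouth, in the plane of the lip; z points along the neck axis outward. The open neck is 44 mm wide and 66 mm deep. Inside is a rubber lining (see neck_inside); the stopper seats in it with its small end 47 to 61 mm inside the mouth, a depth that differs each time and is not measured.
- neck_inside (a point): Point on the neck axis 50 mm inside the mouth, axes as flask_mouth. The soft tapered lining round it is 30 mm long; its bore is 35 mm wide at the upper end (2 to 16 mm inside the mouth, unmeasured) and narrows to 29 mm, the stopper's own taper. It gives along the neck about 1 mm per 8 N of push, at most 5 mm, and springs back.
- liner (a joint): How far the rubber lining is pushed inward along the neck from its resting place, in m: 0 with nothing in it, growing by 0.001 for each 8 N of push along the neck (0.001 at 8 N, 0.0031 at 25 N). It says nothing about how deep the lining rests.
- objective_case: Bystander: black round screw-lid case, 45 mm in diameter, 66 mm high, standing on the worktop. Origin: centre of its underside.
- tube: Bystander: standing plastic tube with a ribbed screw cap, 34 mm in diameter, 107 mm high. Origin: centre of its underside.
- brown_bottle: Bystander: brown bottle with black screw cap, 64 mm in diameter, 150 mm high. Origin: centre of its underside.
Mind the look-alikes: they are no part of the job. Leave any pink look-alike of the stopper alone.

How it is judged:
On the way:
1. the slim stopper is in the neck, in line with it, and pressed into the lining with at least 8 N (z of stopper in the frame of flask_mouth below -0.044 m and angle between the z axis of stopper and the z axis of flask_mouth, either way round below 0.1 rad and value of joint liner above 0.001 m), for 0.2 s.
At the end, for the whole second after the job is handed in: The slim stopper sits in the flask's neck, released and at rest, small end 43 to 66 mm inside the mouth and within 5 mm of the neck axis, in line with the neck within 0.1 rad; the thick stopper stands in its rack hole (z of stopper in the frame of flask_mouth between -0.066 and -0.043 m and x of stopper in the frame of flask_mouth between -0.005 and 0.005 m and y of stopper in the frame of flask_mouth between -0.005 and 0.005 m and angle between the z axis of stopper and the z axis of flask_mouth, either way round below 0.1 rad and contact force between the fingers and stopper below 0.1 N and linear speed of stopper below 0.01 m/s and angle between wide_stopper's own z axis and vertical below 0.3 rad and horizontal distance between wide_stopper and rack below 0.06 m and height (world z) of wide_stopper below 0.012 m); the robot touches nothing.
It fails at once if the lining is pushed in with more than 25 N (value of joint liner above 0.0032 m).
It fails at once if a bystander is shifted by more than 20 mm or knocked over (distance of any of objective_case, tube, brown_bottle from where it was at the start of the episode above 0.02 m or angle between any of objective_case, tube, brown_bottle's own z axis and vertical above 0.5 rad).
It fails at once if the thick stopper is taken out of the rack (height (world z) of wide_stopper above 0.03 m).
It also fails if it takes over 53 s, if anything falls off the work surface, if the arm or the gripper's body presses on something with over 40 N, if the wrist force passes 120 N, or if a joint passes its speed limit or range.

## Working session

There is one attempt and no reset: what is moved stays moved. The work goes in short steps, each a Python script; the robot and the scene stay as the last script left them, time stands still between calls to the robot, and variables do not carry over. Pictures are saved under pics/ and viewed, at most 10 in all, crops included, and the job is handed in when it is done.

```bash
mkdir -p pics; cat > h.py <<'E'
import numpy as np, cv2
from station import manip, grip, ik, optics, job_done, models, readout
def save(cam,name):
    im=optics.snapshot(cam); cv2.imwrite(f'pics/{name}.png',im[:,:,::-1]); return im
def cal(cam):
    c=optics.get_calibration(cam); return np.array(c['camera_matrix']),np.array(c['world_from_camera']),c
def ray(cam,px):
    K,T,_=cal(cam); d=np.linalg.inv(K)@[px[0],px[1],1]; d=T[:3,:3]@(d*[1,-1,-1]); return T[:3,3],d/np.linalg.norm(d)
def onz(cam,px,z):
    o,d=ray(cam,px); return o+d*(z-o[2])/d[2]
def proj(cam,p):
    K,T,_=cal(cam); q=(T[:3,:3].T@(np.asarray(p)-T[:3,3]))*[1,-1,-1]; q=K@q; return q[:2]/q[2]
def tri(p1,p2):
    (o1,d1),(o2,d2)=ray('scene',p1),ray('top',p2)
    s=np.linalg.lstsq(np.c_[d1,-d2],o2-o1,rcond=None)[0]
    a,b=o1+s[0]*d1,o2+s[1]*d2; return (a+b)/2,np.linalg.norm(a-b)
E
python3 - <<'E'
from h import *
np.set_printoptions(precision=4,suppress=True)
for c in('scene','top'):
    save(c,c+'0'); print(c,optics.get_calibration(c))
    for l in ['stopper','stopper_grip','wide_stopper','rack','stand','flask','flask_mouth','neck_inside','objective_case','tube','brown_bottle']:
        print(l,[(np.round(r['centre'],1).tolist(),round(r['conf'],2)) for r in models.pinpoint(l,c)],
          [(np.round(r['rect']).tolist(),round(r['conf'],2)) for r in models.regions_of(l,c)] if l in('stopper','wide_stopper','flask') else '')
print(readout.get_time())
E
```

```text
scene {'camera_matrix': array([[439.5545,   0.    , 284.6975],
       [  0.    , 439.5545, 217.4218],
       [  0.    ,   0.    ,   1.    ]]), 'world_from_camera': array([[ 0.9997,  0.0263, -0.0028,  0.5461],
       [-0.0234,  0.8326, -0.5534, -0.4697],
       [-0.0122,  0.5533,  0.8329,  0.8978],
       [ 0.    ,  0.    ,  0.    ,  1.    ]])}
stopper [([264.5, 272.0], 0.84), ([247.7, 309.8], 0.72)] [([255.0, 238.0, 272.0, 275.0], 0.91), ([237.0, 280.0, 257.0, 316.0], 0.9), ([250.0, 327.0, 274.0, 358.0], 0.34)]
stopper_grip [([258.7, 249.0], 0.87), ([247.3, 294.3], 0.63)] 
wide_stopper [([340.8, 291.2], 0.74), ([261.5, 353.3], 0.73), ([325.5, 214.2], 0.27)] [([249.0, 328.0, 274.0, 358.0], 0.81), ([230.0, 285.0, 284.0, 377.0], 0.59), ([239.0, 284.0, 256.0, 315.0], 0.44), ([293.0, 151.0, 352.0, 208.0], 0.28)]
rack [([258.8, 332.4], 0.93)] 
stand [([325.0, 211.2], 0.73), ([317.9, 176.8], 0.49)] 
flask [([326.0, 183.5], 0.85)] [([295.0, 150.0, 356.0, 204.0], 0.8), ([228.0, 288.0, 285.0, 377.0], 0.42), ([239.0, 279.0, 259.0, 317.0], 0.19)]
flask_mouth [([308.1, 159.8], 0.85)] 
neck_inside
[... 549 characters left out ...]
52.6], 0.58)] [([343.0, 243.0, 362.0, 260.0], 0.56), ([307.0, 237.0, 321.0, 252.0], 0.5), ([253.0, 256.0, 268.0, 272.0], 0.2)]
stopper_grip [([313.1, 239.5], 0.58), ([353.0, 253.5], 0.46)] 
wide_stopper [([381.1, 248.3], 0.56)] [([375.0, 236.0, 397.0, 251.0], 0.85), ([244.0, 189.0, 266.0, 203.0], 0.16)]
rack [([361.2, 251.3], 0.66)] 
stand [([251.8, 195.4], 0.77)] 
flask [([252.9, 188.0], 0.86)] [([236.0, 168.0, 274.0, 207.0], 0.57)]
flask_mouth [([252.2, 198.6], 0.82), ([260.6, 264.6], 0.62)] 
neck_inside [([251.6, 188.0], 0.72)] 
objective_case [([262.7, 265.6], 0.66)] 
tube [([260.3, 266.2], 0.72), ([331.3, 188.9], 0.65)] 
brown_bottle [([197.9, 192.4], 0.77), ([360.3, 252.3], 0.29)] 
1.5
```

View pics/scene0.png

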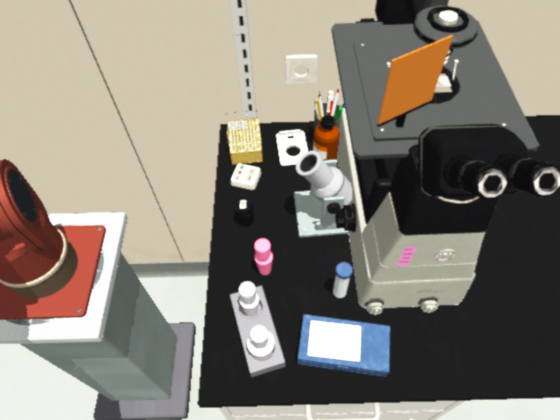

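View pics/top0.png

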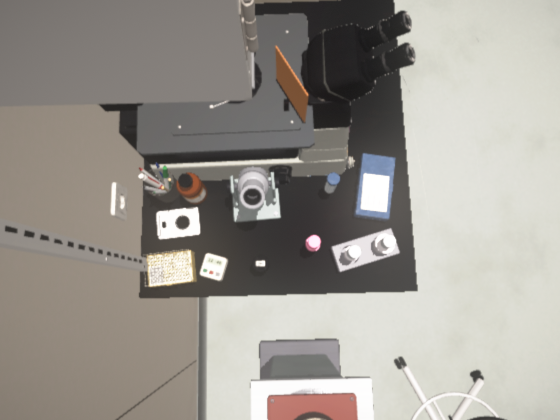

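Scene view: the candidates for the slim stopper are the pink one standing on the table (264,257), the white one in the rack's rear hole (248,298) and the white one in its front hole (261,342). The rear one (top view 353,253) looks slimmer, so it fits the description; the front one looks thick, and the pink one is a look-alike. I'll confirm this in an enlarged crop while measuring.

```bash
python3 - <<'E'
from h import *
np.set_printoptions(precision=4,suppress=True)
s=cv2.imread('pics/scene0.png');t=cv2.imread('pics/top0.png')
c=lambda im,x,y,w,h,k:cv2.resize(im[y:y+h,x:x+w],(w*k,h*k),interpolation=cv2.INTER_CUBIC)
A=c(s,222,275,80,60,5);B=c(s,222,325,80,60,5);C=c(t,325,215,80,60,5);D=c(s,285,145,80,60,5)
cv2.imwrite('pics/crop.png',np.vstack([np.hstack([A,B]),np.hstack([C,D])]))
cv2.imwrite('pics/crop2.png',np.hstack([c(t,220,160,66,60,6),c(s,285,145,66,60,6)]))
m,e=tri((308.1,159.8),(252.2,198.6));f,e2=tri((326,183.5),(252.9,188.0));n,e3=tri((316.6,175.3),(251.6,188.0))
print('mouth',m,e,'flask',f,e2,'neck',n,e3); d=m-f;print(np.linalg.norm(d),np.degrees(np.arccos(d[2]/np.linalg.norm(d))),np.degrees(np.arctan2(d[1],d[0])))
print('rack',onz('scene',(258.8,332.4),0),onz('top',(361.2,251.3),0))
print('stand',onz('scene',(325,211.2),0),onz('top',(251.8,195.4),0))
print('slim grip',tri((247.3,294.3),(353,253.5)),'org',tri((247.7,309.8),(344.6,252.6)))
for l,p,q in(('case',(244.6,220.7),(262.7,265.6)),('tube',(339,291.2),(331.3,188.9)),('bottle',(322.7,160.4),(197.9,192.4)),('pink',(264.5,272),(311.5,246.3))): print(l,onz('scene',p,0),onz('top',q,0))
print('ee',readout.get_ee_pos(),readout.get_ee_rot())
E
```

```text
mouth [0.5969 0.1335 0.2021] 0.007330803607771094 flask [0.6417 0.1364 0.1177] 0.0036021291077267307 neck [0.626  0.1361 0.1515] 0.011057737150086419
0.0955523984096139 28.016473400434133 -176.3849287072493
rack [ 0.4883 -0.16    0.    ] [ 0.4814 -0.1541  0.    ]
stand [0.6492 0.1421 0.    ] [0.6477 0.1467 0.    ]
slim grip (array([ 0.4693, -0.1152,  0.0932]), np.float64(0.0033961818306838133)) org (array([ 0.4714, -0.1094,  0.0059]), np.float64(0.014805352300288298))
case [0.451  0.1203 0.    ] [0.4489 0.1191 0.    ]
tube [ 0.6642 -0.072   0.    ] [ 0.661  -0.0795  0.    ]
bottle [0.6552 0.307  0.    ] [0.6602 0.2996 0.    ]
pink [ 0.4999 -0.0202  0.    ] [ 0.4988 -0.0171  0.    ]
ee [ 0.1769 -0.6254  0.2014] [ 0.9905  0.1375 -0.     -0.0001]
```

View pics/crop.png

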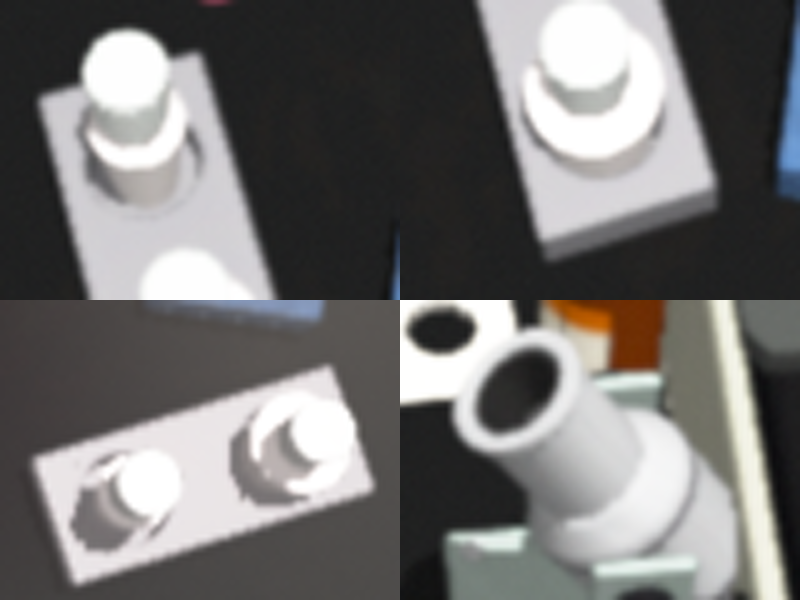

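View pics/crop2.png

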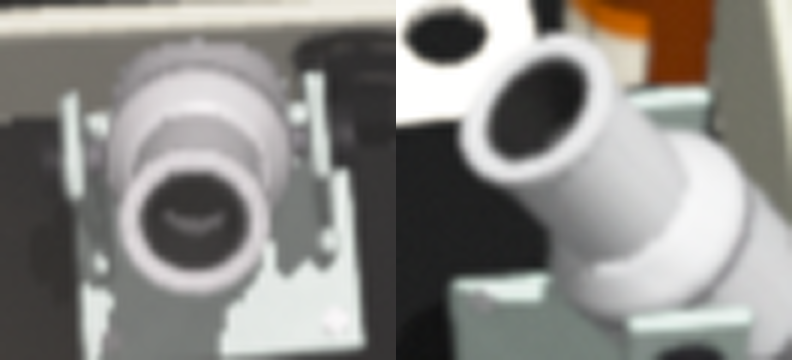

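The crop confirms it: in the rear hole the plug is narrow with wide clearance (slim stopper), and in the front hole a broad plug nearly fills the hole (thick one, stays). Next I fit the lip circles for an accurate mouth pose.

```bash
cat > fit.py <<'E'
from h import *
from scipy.optimize import least_squares
np.set_printoptions(precision=4,suppress=True)
IM={'scene':cv2.imread('pics/scene0.png',0),'top':cv2.imread('pics/top0.png',0)}
def hole(cam,seed):
    im=IM[cam]; x,y=seed; g=cv2.resize(im[y-16:y+17,x-16:x+17],None,fx=8,fy=8,interpolation=cv2.INTER_CUBIC)
    t=135 if cam=='scene' else 110
    m=(g<t).astype(np.uint8); cs,_=cv2.findContours(m,cv2.RETR_EXTERNAL,cv2.CHAIN_APPROX_NONE)
    c=[c for c in cs if cv2.pointPolygonTest(cv2.convexHull(c),(132,132),False)>0]
    c=cv2.convexHull(max(c,key=cv2.contourArea)); e=cv2.fitEllipse(c)
    f=lambda p:(np.asarray(p)+.5)/8-.5+[x-16,y-16]
    return f(c[:,0,:]),f(e[0]),np.array(e[1])/8,e[2]
def circ(p,h,R):
    a,th=p[3],p[2]; d=np.array([np.sin(th)*np.cos(a),np.sin(th)*np.sin(a),np.cos(th)])
    u=np.cross(d,[0,0,1]);u/=np.linalg.norm(u);v=np.cross(d,u); o=np.array([p[0],p[1],.110])
    k=np.linspace(0,2*np.pi,60,endpoint=False)
    return o+h*d+R*(np.cos(k)[:,None]*u+np.sin(k)[:,None]*v),d,o
H={'scene':hole('scene',(308,163)),'top':hole('top',(252,197))}
if __name__=='__main__':
    for c in H: print(c,H[c][1:])
    pj=lambda c,P:np.array([proj(c,q) for q in P])
    def quad(P): # centre + covariance root of contour polygon
        (cx,cy),ax,an=cv2.fitEllipse(P.astype(np.float32)*16); r=np.radians(an);R=np.array([[np.cos(r),-np.sin(r)],[np.sin(r),np.cos(r)]])
        S=R@np.diag(np.array(ax)/32)@R.T; return np.r_[cx/16,cy/16],np.r_[S[0,0],S[1,1],S[0,1]]
    def res(p,lean=True):
        r=[]
        for c in H:
            m,s=quad(pj(c,circ(p,.1,p[4])[0])); m0,s0=quad(H[c][0]); r+=[(m-m0)/.6,(s-s0)/.4]
        o=circ(p,0,.01)[2]
        for c,px in(('scene',(326,183.5)),('top',(252.9,188))): r.append((proj(c,o)-px)/2)
        r.append([(p[4]-.022)/.0005]); return np.concatenate(r)
    for p0 in([.645,.14,.5,3.1,.022],):
        s=least_squares(res,p0,diff_step=1e-4); p=s.x; P,d,o=circ(p,.1,.022)
        cov=np.linalg.inv(s.jac.T@s.jac)**1 ; print('p',p,'lean',np.degrees(p[2]),'az',np.degrees(p[3]),'mouth',o+.1*d,'cost',s.cost,'sd',np.sqrt(np.diag(cov))); print(s.fun)
    out=[]
    for c,(x,y) in(('top',(220,160)),('scene',(285,145))):
        g=cv2.cvtColor(IM[c],cv2.COLOR_GRAY2BGR); g=cv2.resize(g[y:y+64,x:x+66],None,fx=6,fy=6,interpolation=cv2.INTER_CUBIC)
        for h,R,col in((.1,.022,(0,0,255)),(.1,.03,(0,255,0)),(.06,.027,(255,0,0)),(0.01,.04,(0,200,255)),(-.02,.04,(0,200,255))):
            q=(pj(c,circ(p,h,R)[0])-[x,y]+.5)*6-.5; cv2.polylines(g,[q.astype(np.int32)],True,col,1)
        out.append(g)
    cv2.imwrite('pics/fit.png',np.hstack(out)); np.save('flask.npy',p)
    print('grip top',onz('scene',(246.6,289.2),.121),onz('top',(354.6,251.),.121))
E
python3 fit.py
```

```text
scene (array([308.0962, 162.6297]), array([13.0343, 20.1239]), 42.784542083740234)
top (array([251.9451, 196.3233]), array([16.0194, 17.3913]), 94.10063934326172)Traceback (most recent call last):
  File "fit.py", line 33, in <module>
    s=least_squares(res,p0,diff_step=1e-4); p=s.x; P,d,o=circ(p,.1,.022)
    return func(*args, **kwargs)
    result = trf(vector_fun.fun, vector_fun.jac, x0, f0, J0, lb, ub, ftol, xtol,
                 gtol, max_nfev, x_scale, loss_function, tr_solver,
                 tr_options.copy(), verbose, callback=callback_wrapped)
    return trf_no_bounds(
        fun, jac, x0, f0, J0, ftol, xtol, gtol, max_nfev, x_scale,
        loss_function, tr_solver, tr_options, verbose, callback=callback)
    f_new = fun(x_new)
    self._update_fun()
    ~~~~~~~~~~~~~~~~^^
    self.f = self.fun_wrapped(xp_copy(self.x))
             ~~~~~~~~~~~~~~~~^^^^^^^^^^^^^^^^^
    return np.atleast_1d(self.fun(x))
                         ~~~~~~~~^^^
    return self.f(x, *self.args, **self.kwargs)
           ~~~~~~^^^^^^^^^^^^^^^^^^^^^^^^^^^^^^
  File "fit.py", line 28, in res
    m,s=quad(pj(c,circ(p,.1,p[4])[0])); m0,s0=quad(H[c][0]); r+=[(m-m0)/.6,(s-s0)/.4]
             ~~^^^^^^^^^^^^^^^^^^^^^^
  File "fit.py", line 21, in <lambda>
    pj=lambda c,P:np.array([proj(c,q) for q in P])
                            ~~~~^^^^^
  File "h.py", line 12, in proj
    K,T,_=cal(cam); q=(T[:3,:3].T@(np.asarray(p)-T[:3,3]))*[1,-1,-1]; q=K@q; return q[:2]/q[2]
          ~~~^^^^^
  File "h.py", line 6, in cal
    c=optics.get_calibration(cam); return np.array(c['camera_matrix']),np.array(c['world_from_camera']),c
ValueError: time passes only in moves, steps and waits
```

```bash
sed -i 's/^def cal(cam):/import functools\n@functools.cache\ndef cal(cam):/' h.py; python3 fit.py
```

```text
scene (array([308.0962, 162.6297]), array([13.0343, 20.1239]), 42.784542083740234)
top (array([251.9451, 196.3233]), array([16.0194, 17.3913]), 94.10063934326172)
p [0.6497 0.1379 0.5268 3.2357 0.0211] lean 30.182187972675752 az 185.3945657782303 mouth [0.5996 0.1332 0.1964] cost 6.923794644231331 sd [0.0026 0.0033 0.0277 0.0681 0.0004]
[-0.5967 -0.6179  1.6148  0.4112  0.7395  0.351   0.1583  0.5187  1.1904
 -0.0816  1.2442  0.8537 -0.2961 -1.4747 -1.8457]
grip top [ 0.4719 -0.1164  0.121 ] [ 0.4713 -0.1154  0.121 ]
```

View pics/fit.png

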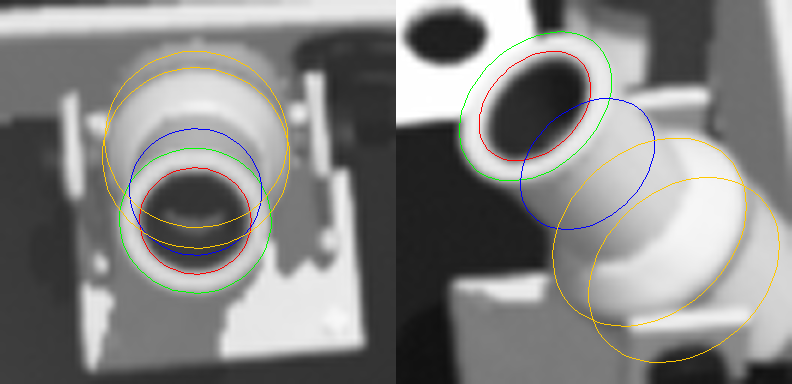

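The lip, neck and body outlines overlay the flask well in both views: mouth at about (0.600, 0.133, 0.196), lean about 30°. Both cameras put the top of the slim stopper's grip within 1 mm of each other. Now I pick it.

```bash
cat >> h.py <<'E'
from scipy.spatial.transform import Rotation as Ro
LEAN,AZ=np.radians(30.2),np.radians(184.2)
D=np.array([np.sin(LEAN)*np.cos(AZ),np.sin(LEAN)*np.sin(AZ),np.cos(LEAN)])
M=np.array([.5998,.1336,.1964])
def quat(z,y):
    z=np.asarray(z,float);y=np.asarray(y,float);y=y-z*(y@z);y/=np.linalg.norm(y)
    return Ro.from_matrix(np.c_[np.cross(y,z),y,z]).as_quat()
E
python3 - <<'E'
from h import *
np.set_printoptions(precision=3,suppress=True)
P=np.array([.4716,-.116,.083])
for sg in(1,-1):
    q=quat([0,0,-1],[sg*.96,sg*.27,0]); j=ik(P,q); print('pick',sg,j, ik(P+[0,0,.2],q) is not None)
for a in range(-180,180,45):
    y=Ro.from_rotvec(D*np.radians(a)).apply([0,1,0]); q=quat(-D,y)
    print(a,ik(M+D*.117,q),ik(M+D*.016,q))
sg=min((1,-1),key=lambda s:abs((ik(P,quat([0,0,-1],[s*.96,s*.27,0])) or [9]*7)[6]) if ik(P,quat([0,0,-1],[s*.96,s*.27,0])) is not None else 9)
q=quat([0,0,-1],[sg*.96,sg*.27,0]); print('use',sg)
grip(1.0,60); manip.reach(P+[0,0,.12],q)
print(readout.get_ee_pos(),readout.get_time()); save('scene','abovepick')
E
```

```text
pick 1 [ 0.678  0.143 -0.562  1.975  0.088  1.047  0.351] True
pick -1 [-0.969  0.208  1.247  2.04  -0.228  1.046 -2.48 ] False
-180 [ 0.265 -0.301 -0.554  1.988 -0.049  0.896 -1.851] [ 1.127 -0.304 -1.286  2.016 -0.335  0.703 -1.586]
-135 [ 0.265 -0.301 -0.554  1.988 -0.049  0.896 -1.065] [ 1.078 -0.268 -1.264  2.016 -0.267  0.694 -0.858]
-90 [ 0.33  -0.309 -0.602  1.986 -0.079  0.895 -0.252] [ 0.981 -0.217 -1.207  2.017 -0.163  0.685 -0.163]
-45 [ 0.265 -0.301 -0.554  1.988 -0.049  0.896  0.505] [ 0.931 -0.197 -1.173  2.018 -0.121  0.683  0.585]
0 [ 0.484 -0.335 -0.711  1.982 -0.159  0.897  1.391] [ 0.629 -0.134 -0.934  2.024  0.031  0.686  1.233]
45 [-0.494 -0.291  0.039  2.014  0.248  0.937  1.814] [-0.647 -0.141  0.228  2.072  0.304  0.727  1.774]
90 [-0.975 -0.359  0.405  2.03   0.45   1.004  2.432] [-1.258 -0.247  0.762  2.093  0.524  0.792  2.392]
135 [ 0.265 -0.301 -0.554  1.988 -0.049  0.896 -2.636] [ 1.114 -0.294 -1.281  2.016 -0.317  0.7   -2.386]Traceback (most recent call last):
  File "<stdin>", line 9, in <module>
  File "<stdin>", line 9, in <lambda>
ValueError: The truth value of an array with more than one element is ambiguous. Use a.any() or a.all()
```

```bash
python3 - <<'E'
from h import *
np.set_printoptions(precision=3,suppress=True)
P=np.array([.4716,-.116,.083]); q=quat([0,0,-1],[.96,.27,0])
grip(1.0,60); manip.reach(P+[0,0,.12],q)
hit=manip.servo_line(P,v=.08,until_force=6); print(hit,readout.get_ee_pos(),readout.get_force())
if not hit:
    grip(0.0,60); print('open',readout.get_opening(),readout.get_gripper_force())
    manip.servo_line(P+[0,0,.22],v=.12); print(readout.get_opening(),readout.get_gripper_force(),readout.get_force(),readout.get_joint_pos())
save('scene','lift'); print(readout.get_time())
qi=quat(-D,[0,1,0]); print(ik(M+D*.117,qi),ik(M+D*.016,qi))
E
```

```text
False [ 0.472 -0.116  0.083] [-0.367 -0.217  0.228]
open 0.33663854331311654 58.84156823158264
0.336241464684881 59.28745687007904 [ 0.063  0.596 -1.39 ] [ 0.711 -0.014 -0.548  1.66  -0.008  1.494  0.438]
8.0833
[ 0.434 -0.326 -0.676  1.983 -0.132  0.896  1.366] [ 0.502 -0.122 -0.823  2.027  0.069  0.688  1.198]
```

Grasped and lifted (about 1.4 N of weight). Next, the pose in line above the mouth, then a visual check.

```bash
python3 - <<'E'
from h import *
np.set_printoptions(precision=3,suppress=True)
qi=quat(-D,[0,1,0]); manip.reach(M+D*.107,qi)
print(readout.get_ee_pos()-(M+D*.107),readout.get_joint_pos(),readout.get_force(),readout.get_time())
out=[]
for c,(x,y) in(('scene',(255,90)),('top',(200,160))):
    im=save(c,'pre_'+c)[:,:,::-1].copy(); g=cv2.resize(im[y:y+110,x:x+80],None,fx=5,fy=5,interpolation=cv2.INTER_CUBIC)
    f=lambda p:tuple(((proj(c,p)-[x,y]+.5)*5).astype(int).tolist())
    cv2.line(g,f(M),f(M+D*.15),(0,0,255),1); cv2.circle(g,f(M+D*.03),3,(0,255,0),-1); out.append(g)
cv2.imwrite('pics/pre.png',np.hstack(out))
E
```

```text
[ 0.    -0.001 -0.   ] [ 0.44  -0.308 -0.687  1.989 -0.12   0.876  1.354] [-0.629 -0.445 -1.53 ] 9.0667
```

View pics/pre.png

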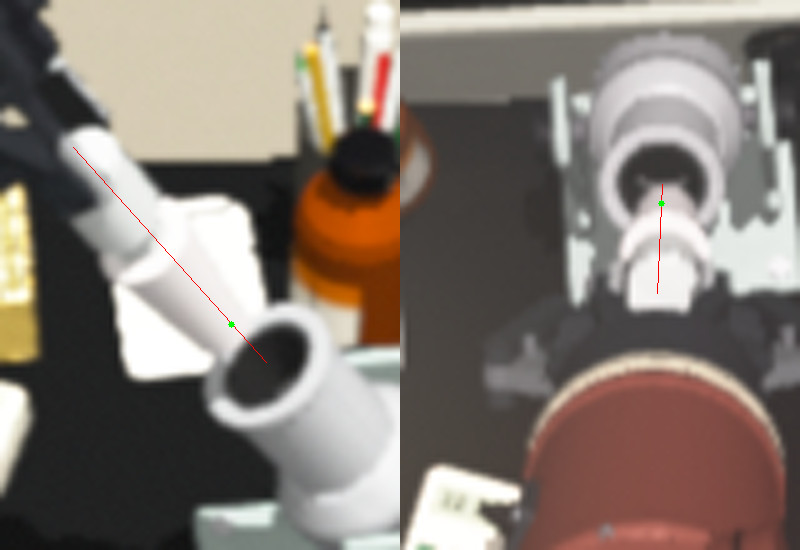

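In both views the stopper is in line with the neck; its small end sits just above the lip (scene crop ≈232,325; top crop ≈661,203). I insert it with force watching.

```bash
python3 - <<'E'
from h import *
np.set_printoptions(precision=3,suppress=True)
F0=np.array(readout.get_force())
def st(t):
    F=np.array(readout.get_force())-F0; p=np.array(readout.get_ee_pos()); a=F@D
    print(t,'s=%.4f'%(.077-(p-M)@D),'ax=%.2f'%a,'lat',F-a*D,'t=%.1f'%readout.get_time()); return a,.077-(p-M)@D,np.linalg.norm(F-a*D)
hit=manip.servo_line(M+D*(.077-.040),v=.04,until_force=5); a,s,l=st(hit)
if not hit:
    hit=manip.servo_line(M+D*(.077-.066),v=.008,until_force=6); a,s,l=st(hit)
E
```

```text
False s=0.0399 ax=-0.67 lat [0.609 1.309 0.409] t=11.1
True s=0.0475 ax=6.91 lat [0.99  1.343 0.632] t=12.4
```

```bash
python3 - <<'E'
from h import *
np.set_printoptions(precision=3,suppress=True)
F0=np.array([-.629,-.445,-1.53])
def st():
    F=np.array(readout.get_force())-F0; p=np.array(readout.get_ee_pos()); a=F@D; s=.077-(p-M)@D
    print('s=%.4f'%s,'ax=%.2f'%a,'lat',F-a*D,'t=%.1f'%readout.get_time()); return a,s
a,s=st(); c=s
for i in range(30):
    if a>12.5 or s>.0655 or readout.get_time()>30: break
    c+=.0003; manip.servo_line(M+D*(.077-c),v=.006); manip.pause(.1); a,s=st()
manip.pause(.5); st()
c,(x,y)='scene',(255,90)
im=save(c,'pressed')[:,:,::-1].copy(); g=cv2.resize(im[y:y+110,x:x+110],None,fx=5,fy=5,interpolation=cv2.INTER_CUBIC); cv2.imwrite('pics/pressed_c.png',g)
E
```

```text
s=0.0475 ax=6.97 lat [1.229 0.924 0.753] t=12.4
s=0.0477 ax=7.20 lat [1.582 2.064 1.006] t=12.8
s=0.0480 ax=7.53 lat [0.501 3.619 0.445] t=13.2
s=0.0482 ax=9.26 lat [-0.444  2.836 -0.137] t=13.5
s=0.0484 ax=10.62 lat [-0.756  2.341 -0.339] t=13.9
s=0.0486 ax=11.72 lat [0.146 1.733 0.158] t=14.2
s=0.0488 ax=12.24 lat [-0.624  3.03  -0.233] t=14.6
s=0.0490 ax=14.14 lat [-0.072  2.551  0.067] t=14.9
s=0.0490 ax=14.91 lat [-0.624  2.391 -0.26 ] t=15.4
```

View pics/pressed_c.png

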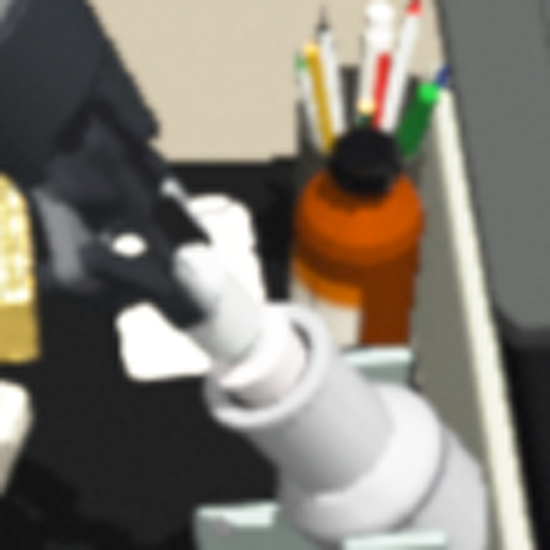

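The stopper sits deep in the neck with about 17 mm of plug showing, so the small end is about 48 mm in. It carries 14–15 N along the neck and only about 2.5 N sideways. I check the moment, release, back off along the axis and inspect.

```bash
python3 - <<'E'
from h import *
np.set_printoptions(precision=3,suppress=True)
print('torque',readout.get_wrist_torque(),'F',readout.get_force())
p=np.array(readout.get_ee_pos())
grip(1.0); print('open',readout.get_opening(),readout.get_gripper_force())
print(manip.servo_line(p+D*.09,v=.08,until_force=6)); print(readout.get_force())
manip.reach(np.array([.45,-.05,.40]),quat([0,0,-1],[0,1,0])); manip.pause(.5)
print(readout.get_time()); out=[]
for c,(x,y) in(('scene',(270,110)),('top',(212,150))):
    im=save(c,'end_'+c)[:,:,::-1].copy(); g=cv2.resize(im[y:y+90,x:x+80],None,fx=5,fy=5,interpolation=cv2.INTER_CUBIC)
    f=lambda p:tuple(((proj(c,p)-[x,y]+.5)*5).astype(int).tolist())
    cv2.line(g,f(M),f(M+D*.067),(0,0,255),1); out.append(g)
    print(c,[(np.round(r['centre'],1).tolist(),round(r['conf'],2)) for r in models.pinpoint('stopper_grip',c)],'expected',proj(c,M+D*.048))
cv2.imwrite('pics/end.png',np.hstack(out))
E
```

```text
torque [0.444 0.876 0.249] F [-7.643  2.183 10.94 ]
open 0.9993638141449628 0.0
False
[ 0.179 -0.206  0.04 ]
18.7333
scene [([260.9, 248.8], 0.89), ([294.8, 148.9], 0.69)] expected [296.42  149.457]
top [([250.7, 204.5], 0.85), ([311.3, 239.7], 0.6)] expected [251.704 202.698]
```

View pics/end.png

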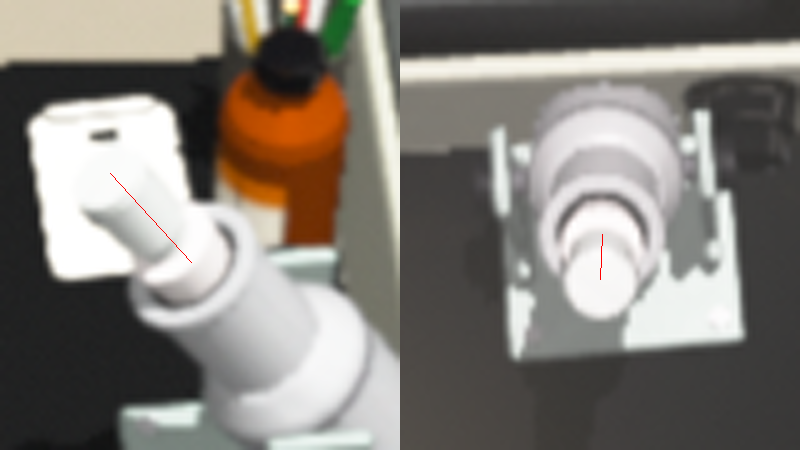

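The stopper stands in the neck after release, but the top view shows a wider gap at the far side (≈600,200). I want its tilt in numbers, so I fit the stopper model to the before/after difference in both views.

```bash
cat > sfit.py <<'E'
from h import *
from scipy.optimize import minimize
import sys
tag=sys.argv[1]; K=6
np.set_printoptions(precision=4,suppress=True)
W={'scene':(275,125,50,60),'top':(228,178,50,50)}
u=np.cross(D,[0,1,0]);u/=np.linalg.norm(u);v=np.cross(D,u)   # u,v lateral axes
def pts(c,P):
    k,T,_=cal(c);q=((P-T[:3,3])@T[:3,:3])*[1,-1,-1]@k.T;x,y,_,_=W[c]
    return ((q[:,:2]/q[:,2:]-[x,y]+.5)*K-.5)
k=np.linspace(0,2*np.pi,48)
def ring(o,d,h,R):
    a=np.cross(d,[0,1,0]);a/=np.linalg.norm(a);b=np.cross(d,a)
    return o+h*d+R*(np.cos(k)[:,None]*a+np.sin(k)[:,None]*b)
def hull(c,*r):
    _,_,w,h=W[c];m=np.zeros((h*K,w*K),np.uint8)
    cv2.fillConvexPoly(m,cv2.convexHull(np.round(pts(c,np.vstack(r))*16).astype(np.int32)),1,cv2.LINE_8,4);return m
def model(c,p):
    d=D+p[2]*u+p[3]*v;d/=np.linalg.norm(d);o=M+p[0]*u+p[1]*v-p[4]*D  # p0,p1: lateral pos of small end
    rim=p[4]
    a=hull(c,ring(o,d,rim,.013+.1*rim),ring(o,d,.065,.0195))
    b=hull(c,ring(o,d,0,.013),ring(o,d,.065,.0195))&hull(c,ring(M,D,0,.022))
    g=hull(c,ring(o,d,.077,.016),ring(o,d,.115,.016))
    s=hull(c,ring(o,d,.06,.005),ring(o,d,.08,.005))
    return a|b|g|s
obs={}
for c,(x,y,w,h) in W.items():
    A=cv2.imread(f'pics/{c}0.png').astype(int);B=cv2.imread(f'pics/{tag}_{c}.png').astype(int)
    df=np.abs(A-B).max(2)[y:y+h,x:x+w].astype(np.uint8)
    obs[c]=cv2.resize(df,None,fx=K,fy=K,interpolation=cv2.INTER_CUBIC)
def cost(p):
    e=0
    for c in W:
        m=model(c,p).astype(float);o=np.clip(obs[c]/30.,0,1)
        e+=np.abs(cv2.GaussianBlur(m,(0,0),3)-o).sum()/K/K
    return e+((p[4]-.049)/.004)**2*4
best=None
for a in(-.08,0,.08):
  for b in(-.06,0.06):
    s=np.diag([.002,.002,.03,.03,.003]);x0=np.array([-a*.03,-b*.03,a,b,.049])
    r=minimize(cost,x0,method='Nelder-Mead',options=dict(initial_simplex=np.vstack([x0,x0+s]),maxiter=250,xatol=1e-5,fatol=.01))
    print(r.x,r.fun)
    if best is None or r.fun<best.fun:best=r
print('best',best.x,best.fun,'zero',cost(np.array([0,0,0,0,.049])),'u',u,'v',v)
out=[]
for c,(x,y,w,h) in W.items():
    B=cv2.imread(f'pics/{tag}_{c}.png')[y:y+h,x:x+w];B=cv2.resize(B,None,fx=K,fy=K,interpolation=cv2.INTER_CUBIC)
    O=cv2.cvtColor(obs[c],cv2.COLOR_GRAY2BGR)
    for im in(B,O):
        for p,col in((best.x,(0,0,255)),(np.array([0,0,0,0,.049]),(0,200,0))):
            cs,_=cv2.findContours(model(c,p),cv2.RETR_EXTERNAL,cv2.CHAIN_APPROX_NONE);cv2.drawContours(im,cs,-1,col,1)
    z=np.hstack([B,O]);z=cv2.copyMakeBorder(z,0,360-z.shape[0],0,0,0,value=(0,0,0));out.append(cv2.resize(z,None,fx=.66,fy=.8) if 0 else z)
cv2.imwrite('pics/sfit.png',cv2.resize(np.vstack([out[0],out[1][:300]]),None,fx=.9,fy=.9))
E
timeout 300 python3 sfit.py end
```

```text
[-0.0135  0.0063  0.2077 -0.0717  0.0539] 1246.629461692427
[-0.0087  0.002   0.1429 -0.0259  0.0529] 1248.2256321386933
[-0.0111  0.0008  0.1765 -0.0054  0.0539] 1247.0837276079396
[-0.0116  0.0014  0.1904 -0.0143  0.055 ] 1246.2867043411593
[-0.0085 -0.0002  0.1447  0.0053  0.0533] 1247.5370935772203
[-0.004  -0.0035  0.0881  0.0446  0.0535] 1251.6654398323458
best [-0.0116  0.0014  0.1904 -0.0143  0.055 ] 1246.2867043411593 zero 1311.7611334143157 u [-0.8649  0.     -0.502 ] v [ 0.0185 -0.9993 -0.0319]
```

View pics/sfit.png

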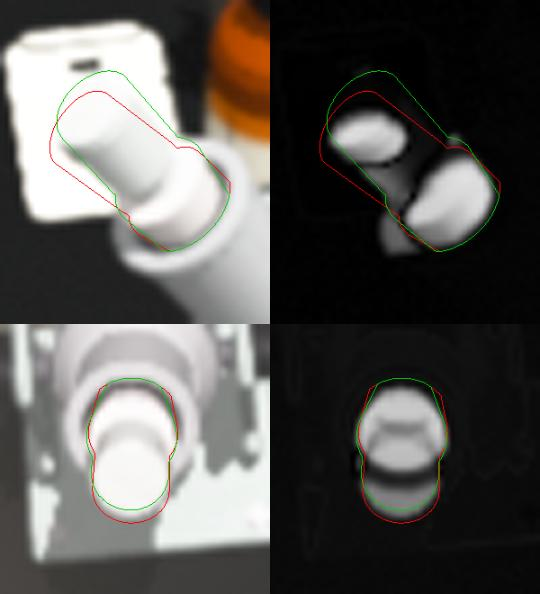

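The fit is confused by white on white: in the scene view the grip lies over the white box. I redo it using only pixels whose background was dark, with the depth taken from kinematics.

```bash
python3 - <<'E'
s=open('sfit.py').read()
s=s.replace("obs[c]=cv2.resize(df","obs[c+'w']=cv2.GaussianBlur(cv2.resize((A.max(2)[y:y+h,x:x+w]<(110 if c=='scene' else 150)).astype(np.float32),None,fx=K,fy=K,interpolation=cv2.INTER_LINEAR),(0,0),2)\n    obs[c]=cv2.resize(df")
s=s.replace("o=np.clip(obs[c]/30.,0,1)","o=np.clip((obs[c].astype(float)-25)/50.,0,1)").replace("-o).sum()","-o)*obs[c+'w']).sum()").replace("np.abs(cv2.Gau","(np.abs(cv2.Gau")
s=s.replace("/.004)**2*4","/.0012)**2*2")
s=s.replace("print(r.x,r.fun)","print(r.x,'at mouth',r.x[:2]+r.x[2:4]*.049,r.fun)")
open('sfit2.py','w').write(s)
E
timeout 300 python3 sfit2.py end
```

```text
[-0.0024 -0.0008  0.0525  0.0067  0.0488] at mouth [ 0.0002 -0.0005] 33.3876725380391
[-0.003  -0.0005  0.0595  0.0038  0.0489] at mouth [-0.0001 -0.0003] 33.21179837059776
[-0.003  -0.0003  0.0579  0.0022  0.0489] at mouth [-0.0001 -0.0002] 33.14184775108917
[-0.0022 -0.0008  0.0493  0.0068  0.0489] at mouth [ 0.0003 -0.0005] 33.46868813003679
[-0.0039  0.0008  0.0686 -0.0083  0.049 ] at mouth [-0.0005  0.0004] 33.59799507363768
[-0.0031 -0.0003  0.0607  0.0023  0.0489] at mouth [-0.0002 -0.0002] 33.16686702656928
best [-0.003  -0.0003  0.0579  0.0022  0.0489] 33.14184775108917 zero 49.7897664995074 u [-0.8649  0.     -0.502 ] v [ 0.0185 -0.9993 -0.0319]
```

The stopper sits at s ≈ 49 mm, leaning about 0.058 rad more than my estimated axis. It passes through the mouth centre within 0.5 mm, so the real lean is probably about 33° and the stopper has aligned itself with it. For safety I regrasp along the stopper's own measured axis, press again and release.

```bash
python3 - <<'E'
from h import *
np.set_printoptions(precision=3,suppress=True)
u=np.cross(D,[0,1,0]);u/=np.linalg.norm(u)
d=D+.055*u;d/=np.linalg.norm(d); o=M-.0028*u-.0489*D; q=quat(-d,[0,1,0])
T=o+.077*d; manip.reach(T+.10*d,q); F0=np.array(readout.get_force())
hit=manip.servo_line(T,v=.06,until_force=4); print('approach',hit,readout.get_time())
if not hit:
    grip(0.0,60); 
    def st():
        F=np.array(readout.get_force())-F0;a=F@d;p=np.array(readout.get_ee_pos())
        print('dz=%.4f'%((T-p)@d),'ax=%.2f'%a,'lat',F-a*d,'tq',np.array(readout.get_wrist_torque()),'t=%.1f'%readout.get_time());return a,(T-p)@d
    print(readout.get_opening(),readout.get_gripper_force()); a,z=st(); c=z
    while a<12 and z<.012 and readout.get_time()<38:
        c+=.0003; manip.servo_line(T-c*d,v=.006); manip.pause(.1); a,z=st()
    manip.pause(.5); st()
E
```

```text
approach False 21.7083
0.3378446461842181 58.885218501091
dz=-0.0003 ax=5.15 lat [-0.73   2.322 -0.377] tq [0.263 0.691 0.236] t=22.3
dz=-0.0002 ax=5.06 lat [-0.036  2.773  0.098] tq [0.52  0.642 0.401] t=22.6
dz=0.0001 ax=7.22 lat [-0.681  2.594 -0.333] tq [0.58  0.691 0.385] t=23.0
dz=0.0003 ax=7.62 lat [-0.104  2.229  0.03 ] tq [0.513 0.771 0.253] t=23.3
dz=0.0005 ax=9.52 lat [-0.552  2.377 -0.258] tq [0.476 0.78  0.317] t=23.7
dz=0.0007 ax=10.10 lat [-0.643  2.684 -0.304] tq [0.49  0.845 0.313] t=24.0
dz=0.0009 ax=12.81 lat [-0.564  3.404 -0.22 ] tq [0.431 0.868 0.271] t=24.4
dz=0.0009 ax=11.58 lat [-1.357  3.535 -0.735] tq [0.439 0.877 0.283] t=24.9
```

The force rises again at the same depth at about 8 N/mm, the stiffness of the lining, so it is properly seated with about 12 N. I release, retreat and check.

```bash
python3 - <<'E'
from h import *
u=np.cross(D,[0,1,0]);u/=np.linalg.norm(u); d=D+.055*u;d/=np.linalg.norm(d)
p=np.array(readout.get_ee_pos()); grip(1.0); print(manip.servo_line(p+d*.10,v=.08,until_force=6))
manip.reach(np.array([.45,-.05,.40]),quat([0,0,-1],[0,1,0])); manip.pause(.5)
for c in('scene','top'): save(c,'end2_'+c)
print(readout.get_time(),readout.get_force())
E
timeout 300 python3 sfit2.py end2 | tail -1
python3 -c "
import cv2,numpy as np
s=cv2.imread('pics/end2_scene.png')[130:390,200:400];t=cv2.imread('pics/end2_top.png')[150:280,190:420]
t=cv2.resize(t,(400,226));s=cv2.resize(s,(400,520));cv2.imwrite('pics/final.png',np.hstack([s,cv2.copyMakeBorder(t,0,294,0,0,0)]))"
```

```text
False
28.3333 [-0.4460383  -0.68480818 -1.0366201 ]
best [-0.0033  0.0001  0.0602 -0.0024  0.049 ] 33.129513789164626 zero 49.41607993685332 u [-0.8649  0.     -0.502 ] v [ 0.0185 -0.9993 -0.0319]
```

View pics/final.png

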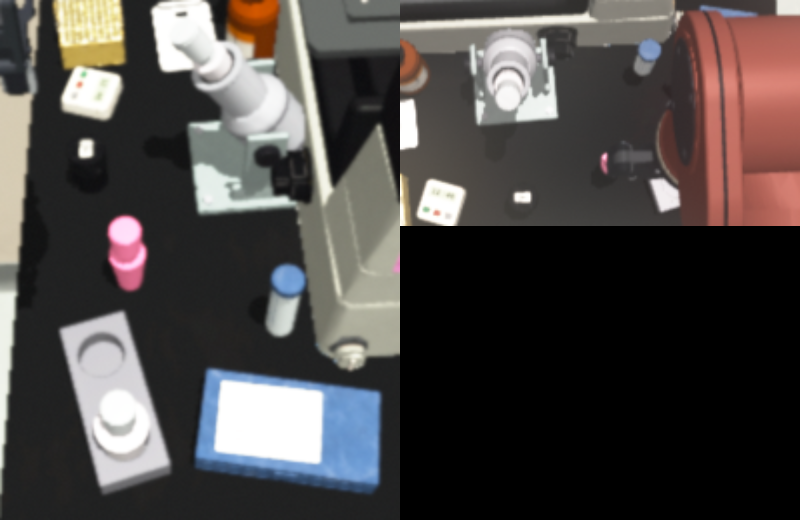

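The stopper is in the neck (195,50). The thick one stands in the rack (120,415), the rear hole is empty (100,355), and the bystanders and the pink look-alike haven't moved. The robot is clear, so I hand in.

```bash
python3 -c "
from station import job_done
print(job_done())"
```

```text
the job is handed in; nothing more can be done
None
```

I pressed the slim stopper into the leaning neck with about 12–15 N, released it about 49 mm deep and handed the job in; its measured tilt of 0.06 rad from my estimated neck axis is within the 0.1 limit, and no verdict was shown.

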